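# Set the support screw of a bench grinder and lock it

## Task

The bench grinder's base plate drums because the support screw at its front corner hangs just clear of the packing plate on the bench. Slacken the lever lock nut on that screw, wind the screw down by its cross bar until its rubber foot bears firmly on the packing and takes its share of the weight, without forcing the plate up, and then turn the lock nut firmly tight again, hand tight and not wrenched. Leave the jar, tub, foil tray and bottle opener where they are.

Things in the scene. Friction and masses are not known exactly. Their poses are not given: they have to be found in the camera images.
- grinder: Double-wheel bench grinder, 250 mm tall, on a grey base plate 340 x 350 x 8 mm, top 42 mm above the bench, bolted down at three rubber feet; the corner at own -x, -y (user's side) has the support screw. Origin: bench level, midway between the wheels; own x along the wheel shaft, -y to the user, z up. Nearest tall part to the screw: a tool rest 95 mm from its axis, 160 mm up.
- screw_axis (a point): Point on the upright axis shared by the support screw and its lock nut, at the top face of the base plate, 42 mm above the bench; part of the grinder, 145 mm to own -x and 200 mm to own -y of its origin; axes as the grinder's.
- lever_grip (a point): Centre of the lock nut lever's grip, 80 mm from the screw axis, 83 mm above the bench; own x points outward along the lever, z up. Round level black grip, 12 mm thick, 46 to 94 mm from the axis; a steel arm slopes down from it to the nut (27 mm across, 15 mm high) on a washer on the plate. Push or pinch it; below it is free room down to the plate.
- jam_nut (a joint): Lock nut angle, rad, growing clockwise from above = tightening. 0: just seated on its spring washer; below -0.1: slack, screw free. Past 0 turning it either way takes about 1.2 N m per rad (+-20 %); it stays where left. Starts at 0.5 to 0.65: tight, clamping the screw. Firm is 0.35 to 1.1, best 0.8 N m = 10 N at the grip; over 1.1 N m (14 N) is too hard. Does not drag the screw.
- cross_bar (a point): Centre of the flat cross bar on top of the support screw, 117 mm above the bench: 64 mm long (own x), 10 mm thick (own y), 24 mm high. Pinch it across its thickness and turn: clockwise from above drives the foot down 4 mm per turn, 0.04 N m of friction while the nut is slack and the foot free; up to 4.5 rad needed, so regrasp. It passes 16 mm clear over the lever.
- foot: Rubber foot, 40 mm across, on the screw's lower end; origin at the underside's centre. Starts 0.2 to 2.2 mm clear of a steel packing plate of unknown height (5 to 6.6 mm). After touching, its load grows about 30 N per rad of screw, and the torque at the cross bar by 0.02 N m (+-20 %) per N of load. Right at 10 to 40 N, best about 22 N; above 48 N the plate is being forced up.
- olive_jar: Bystander: clear glass jar with steel lid, 68 mm across, 105 mm tall, upright; origin at the centre of its base.
- orange_tub: Bystander: open orange plastic tub, 116 mm across the rim, 85 mm tall; origin at the centre of its base.
- foil_tray: Bystander: crumpled aluminium foil tray, about 160 x 120 x 36 mm; origin at the centre of its base.
- bottle_opener: Bystander: flat steel bottle opener, 128 mm long, lying on the bench; origin at its middle on the underside.

How it is judged:
By the outcome, as a careful person would: the job done as asked, in the order asked, and still so for the second after the job is handed in, with the robot touching nothing.
It also fails if it takes over 72 s, if anything falls off the work surface, if the arm or the gripper's body presses on something with over 40 N, if the wrist force passes 120 N, or if a joint passes its speed limit or range.

## Robot

A 6-joint arm with a two-finger parallel gripper is mounted at the origin on the work surface. World frame = base frame: x ahead of the robot, y to its left, z up, the work surface at z = 0. Lengths are in m, angles in degrees, forces in N, time in s.
With the tool pointing down it reaches from about 0.35 to 0.875 m from the base axis. Payload 4.2 kg.
Tool frame: the origin (TCP) lies at the very end of the fingers, on their centre line; the grasp point (between the pads) lies 19 mm behind it (r.grip_point_offset is the distance from the TCP to the grasp point, in m); z points along the fingers, y is the line along which they close (so a half turn about z gives the same grasp; the last joint's range is limited). The gripper opens to 87 mm and grips with 3 to 60 N. Pads are 19 mm wide; open, the fingers measure 117 mm over their backs; the gripper's body (75 mm by 190 mm) begins 51 mm behind the grasp point.
Start: joints at [-52.678, 22.042, 0.453, 0, -68.411, -14.817], TCP at [0.239, -0.577, 0.223] pointing down, gripper open.
Joint ranges: [-179.83, 179.83], [-69.29, 118.12], [-61.27, 80.66], [-181.25, 117.63], [-171.15, -9.14], [-177.46, 177.46]. Speed limits (degrees/s): [159.86, 159.86, 180, 180, 180, 180].

## Interface

Orientations are given as a 3x3 rotation matrix whose columns are the frame's x, y, z axes.
In Python, from station import r, cams gives the robot as it stands. The module is installed in compiled form; this text tells all that it offers.
- The arm moves only by the shell command python3 -m handwheel 'ROWS'. ROWS is JSON, a list that holds one entry, the list of rows, each a list of 7 numbers: the turn, a rotation vector about the tool's x, y, z in units of 6 degrees (1.0 is 6 degrees), then the shift along the tool's x, y, z in m, then the finger opening in m, from 0 to 0.087. In form: [[[ax, ay, az, x, y, z, jaw], ...]]. A call has 1 to 12 rows; each row shifts and turns the commanded pose from where the row before left it, along the tool's axes as they then stand; what a row does not reach is not made up. A row lasts 1/10 s, in which the tool goes at most 50 mm and 8.59 degrees, less where a joint would pass 70% of its speed; a pose out of reach is approached as far as the arm can. A call with a gripper value outside its range is refused whole. The fingers move at their own pace and stop on an object; the grip force is fixed at half the most. Time passes only in rows, so rows that do not move let the fingers close. It gives the time, the measured TCP pose, the force, the opening and the grip force at its end, in the units of the state.
- r.sense(): the state, without advancing time (a new reading comes with each control period).
- cams.capture(name): name is "scene" or "side" or "wrist"; returns the picture (480x640x3 uint8, red, green, blue); there is no depth.
- cams.get_calibration(name): a dict with "camera_matrix" (3x3 intrinsics, pixels), "rvec" (rotation vector, rad) and "tvec" (3), from world to camera coordinates, as OpenCV has them; the wrist camera has in their place "T_tool_cam" (4x4, takes a point from camera to tool coordinates, whose origin is the TCP and whose axes are the flange's). Camera axes: x right, y down, z forward; pixel columns grow to the right and rows downward; lengths in m; the calibration is good to about 2 mm. A picture is of the moment at which its call begins: read the wrist's pose just before it. get_calibration takes no time and is no camera call.
- r.finish_job(): hands the job in; it is judged then, once.
The state is a dict: "time_s": time; "joints": joint angles; "joint_velocities": joint speeds; "effort": joint torques, N m; "tcp_pos": TCP position; "ee_rot": TCP orientation; "wrist_force": force on the tool from outside, world axes, zero at the start; "moment": the same for the moment, N m; "gripper_width": opening from 0.0 (shut) to 1.0 (fully open); "gripper_force": force on a finger pad.
Only numpy, scipy, OpenCV 4.12 (cv2) and the standard library are available. Lean on these libraries where they do the work, as an engineer would, in place of code of your own. Each camera call takes 0.05 s, during which the arm holds its last target. There are 200 camera calls.

## Working session

There is one attempt and no reset: what is moved stays moved. The work goes in short steps, Python scripts to look and compute and a shell command to move; the robot and the scene stay as the last step left them, time stands still between calls to the robot, and variables do not carry over. Pictures are saved under pics/ and viewed, at most 10 in all, crops included, and the job is handed in when it is done.

```bash
mkdir -p pics
python3 - <<'E'
from station import r,cams
import cv2,numpy as np
for n in ("scene","side"):
    im=cams.capture(n); cv2.imwrite(f"pics/{n}0.png",im[:,:,::-1])
    c=cams.get_calibration(n); print(n,np.round(np.array(c["camera_matrix"]),1).tolist(),c["rvec"],c["tvec"])
print(cams.get_calibration("wrist"))
print(r.sense(), r.grip_point_offset)
E
```

```text
scene [[602.4, 0.0, 314.6], [0.0, 602.4, 229.3], [0.0, 0.0, 1.0]] [ 2.41742487  0.71947766 -0.23734839] [-0.39154751 -0.21426713  1.50556259]
side [[611.5, 0.0, 323.2], [0.0, 611.5, 234.8], [0.0, 0.0, 1.0]] [ 0.25310325 -2.77696082  1.2836004 ] [0.49448901 0.19781083 1.28240244]
{'camera_matrix': array([[341.39481493,   0.        , 325.50141352],
       [  0.        , 341.39481493, 237.97411035],
       [  0.        ,   0.        ,   1.        ]]), 'T_tool_cam': array([[-1.00490562e-03, -9.63048173e-01, -2.69327321e-01,
         7.47119411e-02],
       [ 9.99999053e-01, -1.22111533e-03,  6.35242743e-04,
         1.46989330e-04],
       [-9.40649084e-04, -2.69326427e-01,  9.63048488e-01,
        -1.60819145e-01],
       [ 0.00000000e+00,  0.00000000e+00,  0.00000000e+00,
         1.00000000e+00]])}
{'time_s': 0.1, 'joints': array([-5.26773739e+01,  2.20863610e+01,  3.87624425e-01, -2.26067236e-02,
       -6.84119342e+01, -1.48184991e+01]), 'joint_velocities': array([-0.0173832 , -0.06170454,  0.21324615,  0.08255223,  0.03842242,
        0.05353549]), 'effort': array([ 1.35951823e-04, -3.91690135e+01,  1.87934947e+01,  4.23183024e+00,
        1.34598269e-02, -6.81828737e-05]), 'tcp_pos': array([ 0.2390363 , -0.57690242,  0.22157607]), 'ee_rot': array([[-9.23907594e-01, -3.82614668e-01, -8.79339218e-04],
       [-3.82615653e-01,  9.23905931e-01,  1.75847049e-03],
       [ 1.39610118e-04,  1.96111319e-03, -9.99998067e-01]]), 'wrist_force': array([ 1.35279514, -0.69085829,  0.1506405 ]), 'moment': array([-0.01549625,  0.0087484 , -0.04225294]), 'gripper_force': 0.0, 'gripper_width': 1.00084671860995} 0.0187
```

View pics/scene0.png

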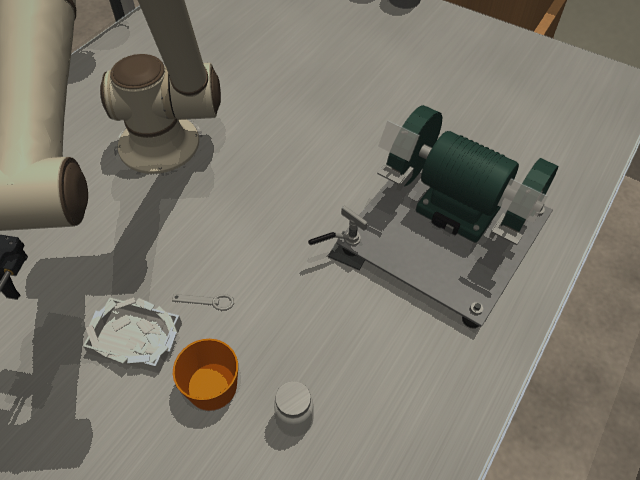

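View pics/side0.png

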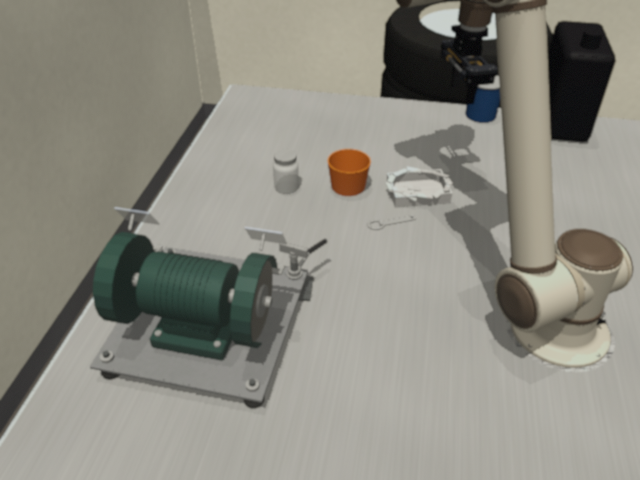

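The scene view shows the cross bar at about (354,217), the black lever grip at (309-335, 242-235) and the nut at (350,240). In the side view the screw is at (295,262) and the grip at (317,246). The bystanders are well away, in the lower left of the scene view.

```bash
cat > h.py <<'E'
from station import r,cams
import cv2,numpy as np
def ray(n,px,T=None):
    c=cams.get_calibration(n); K=np.array(c["camera_matrix"])
    d=np.linalg.inv(K)@[px[0],px[1],1]
    if n=="wrist":
        M=T@np.array(c["T_tool_cam"]); return M[:3,3],M[:3,:3]@d
    R=cv2.Rodrigues(np.array(c["rvec"]))[0]; return -R.T@np.array(c["tvec"]).ravel(),R.T@d
def onz(n,px,z,T=None):
    o,d=ray(n,px,T); return o+d*(z-o[2])/d[2]
def tool():
    s=r.sense(); T=np.eye(4); T[:3,:3]=s["ee_rot"]; T[:3,3]=s["tcp_pos"]; return T
E
python3 - <<'E'
from h import *
print("bar",onz("scene",(354,217),.125), onz("side",(295,257),.125))
print("grip in/out scene",onz("scene",(335,235),.083),onz("scene",(309,242),.083))
print("grip in/out side",onz("side",(309,251),.083),onz("side",(326,241),.083))
print("nut",onz("scene",(350,240),.05))
print("plate fl, fr, br scene",onz("scene",(330,258),.042),onz("scene",(478,323),.042),onz("scene",(551,209),.042))
im=cv2.imread("pics/scene0.png")[180:280,280:400]; a=cv2.resize(im,None,fx=4,fy=4,interpolation=2)
im=cv2.imread("pics/side0.png")[220:320,250:350]; b=cv2.resize(im,None,fx=4,fy=4,interpolation=2)
cv2.imwrite("pics/crop.png",np.hstack([a,b])[:, :800] if 0 else np.hstack([a[:,40:420],b]))
E
```

```text
bar [ 0.5734747  -0.01702931  0.125     ] [0.55963663 0.01556195 0.125     ]
grip in/out scene [ 0.55000782 -0.04935886  0.083     ] [ 0.51504653 -0.09316318  0.083     ]
grip in/out side [ 0.54447263 -0.05372515  0.083     ] [ 0.5136763  -0.09350176  0.083     ]
nut [ 0.57142936 -0.02238433  0.05      ]
plate fl, fr, br scene [ 0.55776032 -0.07928037  0.042     ] [ 0.87710335 -0.05049559  0.042     ] [0.89636729 0.29663162 0.042     ]
```

View pics/crop.png

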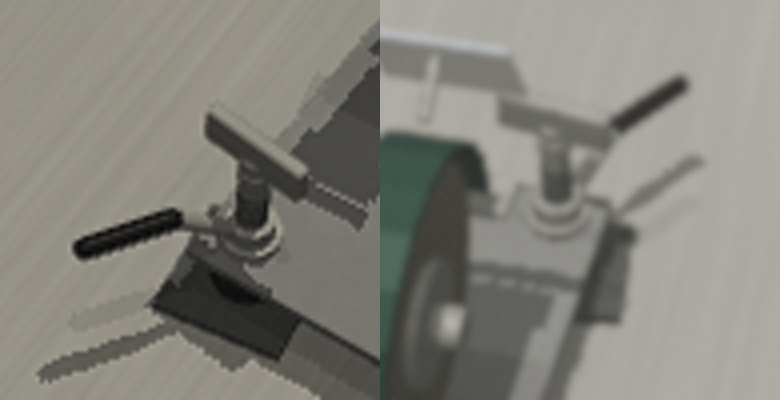

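Run:
```python
from h import *
b1,b2=onz("scene",(343,206.5),.129),onz("scene",(366,224.3),.129)
print("bar ends scene",b1,b2,(b1+b2)/2)
c1,c2=onz("side",(280,244.5),.129),onz("side",(308.8,252.5),.129)
print("bar ends side",c1,c2,(c1+c2)/2)
for g1,g2 in ((onz("scene",(335,234.2),.083),onz("scene",(310,241.7),.083)),(onz("side",(309.5,251),.083),onz("side",(327,240.5),.083))):
    d=g2-g1; print("grip",(g1+g2)/2,np.linalg.norm(d),np.degrees(np.arctan2(d[1],d[0])),"axis",(g1+g2)/2-.070*d/np.linalg.norm(d))
print("tool rest",onz("scene",(378,172),.16),onz("scene",(413,178),.16),"side",[onz("side",p,.16) for p in((246,229),(284,234))])
T=tool(); tgt=np.array([.53,-.075,.2]); print("shift tool",T[:3,:3].T@(tgt-T[:3,3]))
```

```text
bar ends scene [ 0.54240084 -0.00892267  0.129     ] [ 0.60419665 -0.02245801  0.129     ] [ 0.57329874 -0.01569034  0.129     ]
bar ends side [ 0.59798066 -0.01248335  0.129     ] [0.53339741 0.00105456 0.129     ] [ 0.56568903 -0.0057144   0.129     ]
grip [ 0.53263575 -0.06953391  0.083     ] 0.05458819580352294 -126.66334917446464 axis [ 0.5744336  -0.01338286  0.083     ]
grip [ 0.52758479 -0.07475922  0.083     ] 0.05230491458772171 -127.19352706141716 axis [ 0.56990043 -0.01899735  0.083     ]
tool rest [0.56712614 0.08566208 0.16      ] [0.63480543 0.1103577  0.16      ] side [array([ 0.66974253, -0.01313716,  0.16      ]), array([ 0.58802199, -0.01196743,  0.16      ])]
shift tool [-0.46086231  0.35234133  0.02220275]
```

```bash
python3 -m handwheel '[[[0,0,0,-0.030,0.023,0,0.04],[0,0,0,-0.038,0.029,0,0.04],[0,0,0,-0.038,0.029,0,0.04],[0,0,0,-0.038,0.029,0,0.04],[0,0,0,-0.038,0.029,0,0.04],[0,0,0,-0.038,0.029,0,0.04],[0,0,0,-0.038,0.029,0,0.04],[0,0,0,-0.038,0.029,0,0.04],[0,0,0,-0.038,0.029,0,0.04],[0,0,0,-0.038,0.029,0,0.04],[0,0,0,-0.03,0.023,0,0.04],[0,0,0,0,0,0,0.04]]]'
python3 - <<'E'
from h import *
def tri(a,b):
    o1,d1=ray("scene",a);o2,d2=ray("side",b)
    t=np.linalg.lstsq(np.c_[d1,-d2],o2-o1,rcond=None)[0]; p,q=o1+t[0]*d1,o2+t[1]*d2; return (p+q)/2,np.linalg.norm(p-q)
print("rest",tri((378,172),(284,242)),tri((395,176),(265,235)))
print("bar",tri((354.5,215.4),(294.4,248.5)))
T=tool(); tgt=np.array([.53,-.075,.17]); print(T[:3],"shift",T[:3,:3].T@(tgt-T[:3,3]),r.sense()["joints"])
E
```

```text
time_s: 1.3
tcp_pos: [0.4949, -0.1366, 0.2221]
ee_rot: [[-0.922, -0.388, 0.0], [-0.388, 0.922, 0.0], [-0.0, 0.0, -1.0]]
wrist_force: [0.2, -0.4, 0.1]
gripper_width: 0.457
gripper_force: 0.0
rest (array([0.57593613, 0.05464325, 0.19604158]), np.float64(0.009499262403860578)) (array([0.61328909, 0.05387132, 0.20770962]), np.float64(0.008900154303623809))
bar (array([ 0.56919182, -0.01180537,  0.12248891]), np.float64(0.004396562845824428))
[[-9.21834173e-01 -3.87584497e-01  1.23568909e-04  4.94944933e-01]
 [-3.87584434e-01  9.21834138e-01  3.57900505e-04 -1.36603168e-01]
 [-2.52626725e-04  2.82031530e-04 -9.99999928e-01  2.22099068e-01]] shift [-0.05617823  0.04318641  0.05212544] [ 2.69126234e+00  1.11747909e+01 -1.50169387e+01 -2.24585216e-02
 -6.38002371e+01 -6.98770664e+01]
```

```bash
python3 -m handwheel '[[[0,0,0,-0.028,0.0215,0.01,0.04],[0,0,0,-0.028,0.0215,0.01,0.04],[0,0,-1.25,0,0,0,0.04],[0,0,-1.25,0,0,0,0.04],[0,0,-1.25,0,0,0,0.04],[0,0,-1.25,0,0,0,0.04],[0,0,0,0,0,0,0.04]]]'
python3 - <<'E'
from h import *
T=tool(); np.save("T1.npy",T); im=cams.capture("wrist"); cv2.imwrite("pics/w1.png",im[:,:,::-1]); print(T[:3])
def tri(a,b):
    o1,d1=ray("scene",a);o2,d2=ray("side",b)
    t=np.linalg.lstsq(np.c_[d1,-d2],o2-o1,rcond=None)[0]; p,q=o1+t[0]*d1,o2+t[1]*d2; return (p+q)/2,np.linalg.norm(p-q)
print("shield",tri((402,138),(265,235)))
E
```

```text
time_s: 2.0
tcp_pos: [0.5279, -0.0792, 0.2022]
ee_rot: [[-0.609, -0.793, -0.001], [-0.793, 0.609, -0.0], [0.001, 0.001, -1.0]]
wrist_force: [1.0, 1.2, 0.2]
gripper_width: 0.458
gripper_force: 0.0
[[-6.09440482e-01 -7.92831108e-01 -1.06473433e-03  5.27870052e-01]
 [-7.92831555e-01  6.09440830e-01 -3.45300897e-06 -7.92398215e-02]
 [ 6.51630226e-04  8.42050570e-04 -9.99999433e-01  2.02169538e-01]]
shield (array([0.59521601, 0.10728654, 0.25549412]), np.float64(0.006067714920937685))
```

View pics/w1.png

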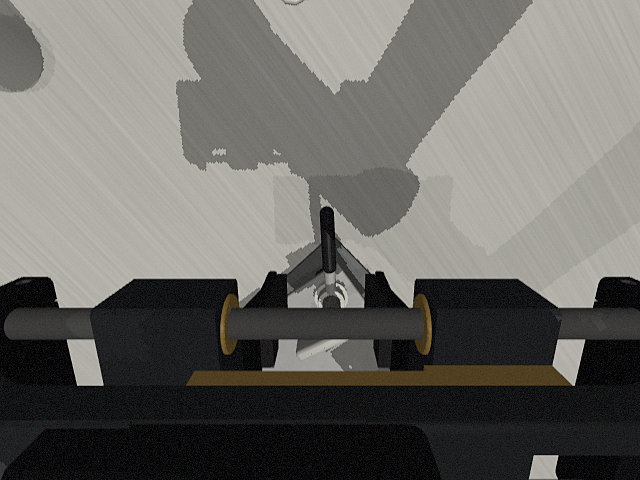

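The wrist view shows the grip straight ahead between the fingers: outer end (326,209), inner end (330,270), nut at (330,295), bar end at (300,352).

Run:
```python
from h import *
T=np.load("T1.npy")
o,i=onz("wrist",(326.5,209),.086,T),onz("wrist",(330,270),.085,T)
d=o-i; print(o,i,np.linalg.norm(d),np.degrees(np.arctan2(d[1],d[0])))
u=d[:2]/np.linalg.norm(d[:2]); ax=o[:2]-.094*u; print("axis",ax)
print("nut",onz("wrist",(331,290),.057,T))
tgt=np.r_[ax+.078*u,.065]; print("shift",T[:3,:3].T@(tgt-T[:3,3]))
```

```text
[ 0.51324768 -0.09541335  0.086     ] [ 0.5437054  -0.05081545  0.085     ] 0.05401523489776308 -124.33074621097586
axis [ 0.5662608  -0.01778855]
nut [ 0.56173257 -0.02498464  0.057     ]
shift [0.0056702  0.00251901 0.13717543]
```

```bash
python3 -m handwheel '[[[0,0,0,0,0.003,0.04,0.04],[0,0,0,0,0,0.045,0.04],[0,0,0,0,0,0.04,0.04],[0,0,0,0,0,0.011,0.04],[0,0,0,0,0,0,0.04],[0,0,0,0,0,0,0.005],[0,0,0,0,0,0,0.005],[0,0,0,0,0,0,0.005],[0,0,0,0,0,0,0.005],[0,0,0,0,0,0,0.005]]]'
python3 -c "
from h import *
print(r.sense()['moment'])"
```

```text
time_s: 3.05
tcp_pos: [0.5268, -0.077, 0.0676]
ee_rot: [[-0.608, -0.794, 0.002], [-0.794, 0.608, -0.0], [-0.001, -0.002, -1.0]]
wrist_force: [0.1, -0.4, 2.3]
gripper_width: 0.125
gripper_force: 29.9
[-0.13436614  0.06298177  0.2141548 ]
```

```bash
python3 -m handwheel '[[[0,0,-0.5,-0.0001,-0.0039,0,0.005],[0,0,-1,-0.0004,-0.0078,0,0.005],[0,0,-1,-0.0004,-0.0078,0,0.005],[0,0,-1,-0.0004,-0.0078,0,0.005],[0,0,-1,-0.0004,-0.0078,0,0.005],[0,0,0,0,0,0,0.005]]]'
python3 -c "
from h import *
s=r.sense();T=tool();x=T[:2,0];print(s['moment'],s['joints'],T[:2,3]-.0747*x, T[:2,:3].T[:3]@s['wrist_force'][:2])"
```

```text
time_s: 3.65
tcp_pos: [0.5593, -0.0901, 0.0675]
ee_rot: [[-0.18, -0.984, 0.003], [-0.984, 0.18, 0.001], [-0.001, -0.002, -1.0]]
wrist_force: [-1.5, 4.9, 5.5]
gripper_width: 0.128
gripper_force: 29.8
[1.506776   0.11694539 0.14302304] [  7.20998778  25.46966835 -19.20320663  -0.05110813 -45.17096258
 -17.57090391] [ 0.57283028 -0.01664333] [-4.59338822e+00  2.33799768e+00  9.30130341e-04]
```

```bash
python3 -m handwheel '[[[0,0,-1,-0.0008,-0.0078,0,0.005],[0,0,-1,-0.0006,-0.0078,0,0.005],[0,0,-1,-0.0006,-0.0078,0,0.005],[0,0,-1,-0.0006,-0.0078,0,0.005],[0,0,-1,-0.0006,-0.0078,0,0.005],[0,0,0,0,0,0,0.005]]]'
python3 -c "
from h import *
s=r.sense();T=tool();x=T[:2,0];print(s['moment'],T[:2,3]-.0747*x, T[:2,:3].T[:3]@s['wrist_force'][:2])"
```

```text
time_s: 4.25
tcp_pos: [0.5975, -0.086, 0.0675]
ee_rot: [[0.335, -0.942, 0.002], [-0.942, -0.335, 0.001], [0.0, -0.002, -1.0]]
wrist_force: [-0.7, 3.6, 4.4]
gripper_width: 0.124
gripper_force: 29.8
[1.04985113 0.37812163 0.00585555] [ 0.57248745 -0.01556034] [-3.64555086e+00 -4.98829627e-01  4.09666221e-04]
```

```bash
python3 -m handwheel '[[[0,0,0,0,0,0,0.04],[0,0,0,0,0,0,0.04],[0,0,0,0,0,-0.02,0.06],[0,0,0,0,0,-0.045,0.08],[0,0,-1.1,0,0,-0.045,0.08],[0,0,-1.15,0,0,0,0.08],[0,0,-1.15,0,0,0,0.08],[0,0,0,-0.035,-0.013,0,0.08],[0,0,0,-0.035,-0.013,0,0.08],[0,0,0,0,0,0,0.08]]]'
python3 - <<'E'
from h import *
T=tool(); np.save("T2.npy",T); im=cams.capture("wrist"); cv2.imwrite("pics/w2.png",im[:,:,::-1]); print(T[:3])
im=cams.capture("scene"); cv2.imwrite("pics/s2.png",im[:,:,::-1])
E
```

```text
time_s: 5.25
tcp_pos: [0.5697, -0.0143, 0.1762]
ee_rot: [[0.643, -0.766, -0.002], [-0.766, -0.643, 0.0], [-0.001, 0.001, -1.0]]
wrist_force: [0.6, -0.4, 0.5]
gripper_width: 0.891
gripper_force: 0.0
[[ 6.43103725e-01 -7.65777604e-01 -1.50309868e-03  5.69653642e-01]
 [-7.65778197e-01 -6.43104725e-01  2.56039703e-04 -1.43078555e-02]
 [-1.16271933e-03  9.86380110e-04 -9.99998838e-01  1.76248392e-01]]
```

View pics/w2.png

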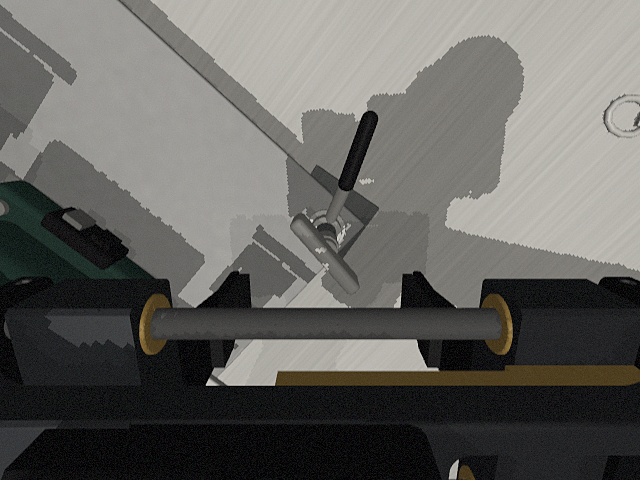

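View pics/s2.png

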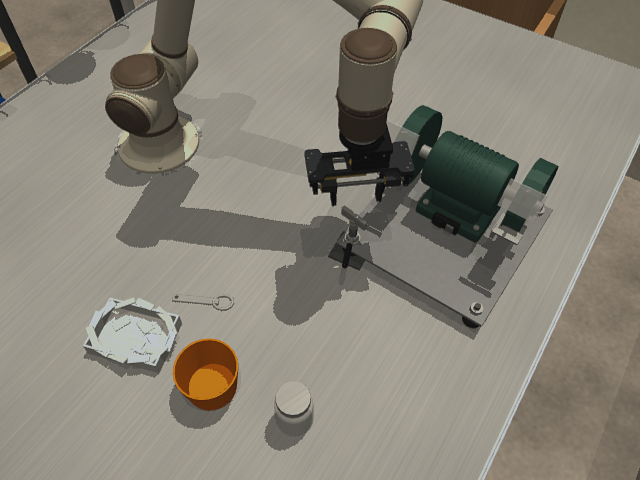

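The lever now lies slack toward the user (wrist grip end at (370,117)). The bar's top runs from (298,217) to (352,289) between the open fingers. The gripper body is beside the shield and clear of it.

Run:
```python
from h import *
T=np.load("T2.npy")
a,b=onz("wrist",(300,218),.129,T),onz("wrist",(350,288),.129,T)
d=a-b; c=(a+b)/2; print(a,b,np.linalg.norm(d),np.degrees(np.arctan2(d[1],d[0])),c)
o,i=onz("wrist",(370,115),.086,T),onz("wrist",(346,186),.086,T); print(o,i,np.degrees(np.arctan2(*(o-i)[[1,0]])))
print("tool frame offset of bar",T[:3,:3].T@(c-T[:3,3]),"of (.5715,-.0155)",T[:3,:3].T@(np.array([.5715,-.0155,.108])-T[:3,3]))
```

```text
[ 0.5989361  -0.02589148  0.129     ] [ 0.54403457 -0.01027978  0.129     ] 0.05707804078029643 -15.873545000416454 [ 0.57148533 -0.01808563  0.129     ]
[ 0.60393195 -0.1046403   0.086     ] [ 0.58457206 -0.05687143  0.086     ] -67.93814658609506
tool frame offset of bar [0.00412584 0.00098023 0.04724462] of (.5715,-.0155) [ 0.00217967 -0.00071454  0.06824523]
```

```bash
python3 -m handwheel '[[[0,0,0,0.003,0,0.034,0.08],[0,0,0,0,0,0.034,0.08],[0,0,0,0,0,0,0.06],[0,0,0,0,0,0,0.04],[0,0,0,0,0,0,0.005],[0,0,0,0,0,0,0.005],[0,0,0,0,0,0,0.005],[0,0,0,0,0,0,0.005],[0,0,0,0,0,0,0.005],[0,0,0,0,0,0,0.005]]]'
python3 -c "
from h import *
s=r.sense();print(s['moment'],s['wrist_force'],s['gripper_width']*87)"
```

```text
time_s: 6.35
tcp_pos: [0.5758, -0.0175, 0.1094]
ee_rot: [[0.642, -0.766, 0.006], [-0.766, -0.642, 0.002], [0.003, -0.006, -1.0]]
wrist_force: [3.9, 1.8, -1.0]
gripper_width: 0.274
gripper_force: 4.9
[ 0.74781548 -0.67731849  0.13297945] [ 3.92825513  1.84611961 -1.04604293] 23.81835315896149
```

```bash
python3 -m handwheel '[[[0,0,0,0,0,0,0.005],[0,0,0,0,0,0,0.005],[0,0,0,0,0,0,0.005],[0,0,0,0,0,0,0.005]]]'
python3 - <<'E'
from h import *
s=r.sense();print(s['moment'],s['wrist_force'],s['gripper_width']*87)
im=cams.capture("wrist"); cv2.imwrite("pics/w3.png",im[150:400,150:550,::-1])
E
```

```text
time_s: 6.75
tcp_pos: [0.5731, -0.0186, 0.109]
ee_rot: [[0.642, -0.767, -0.0], [-0.767, -0.642, 0.0], [-0.0, 0.0, -1.0]]
wrist_force: [-2.4, 3.6, 4.9]
gripper_width: 0.166
gripper_force: 28.6
[1.02959714 0.8903416  0.12070103] [-2.35889852  3.57471963  4.93412378] 14.484393173444294
```

View pics/w3.png

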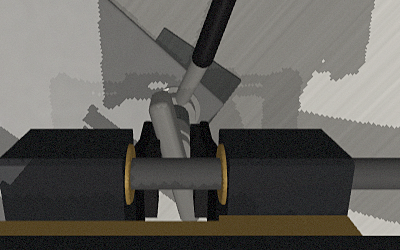

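The jaws hold the bar with a small misalignment (14.5 mm opening), and the bar has swung clockwise as intended.

```bash
cat > m.py <<'E'
from h import *
s=r.sense();x=s['ee_rot'][:,0];print("M",s['moment'].round(3),"F",s['wrist_force'].round(1),"w",round(s['gripper_width']*87,1),"yawx",np.degrees(np.arctan2(x[1],x[0])).round(1),"p",s['tcp_pos'].round(4),"j",s['joints'].round())
E
python3 -m handwheel '[[[0,0,0.6,-0.0015,0,0,0.005],[0,0,1.2,0,0,0,0.005],[0,0,1.2,0,0,0,0.005]]]' >/dev/null; python3 m.py
python3 -m handwheel '[[[0,0,1.2,0,0,0,0.005],[0,0,1.2,0,0,0,0.005]]]'>/dev/null; python3 m.py
```

```text
M [0.13  0.731 0.079] F [-1.4  0.3  4.8] w 14.2 yawx -68.4 p [ 0.572  -0.0184  0.1088] j [ 14.  23. -16.   0. -51.   7.]
M [0.182 1.004 0.153] F [-2.6  0.3  5.2] w 14.6 yawx -82.8 p [ 0.5714 -0.0186  0.1086] j [ 14.  23. -16.   0. -51.  -7.]
```

```bash
python3 -m handwheel '[[[0,0,1.2,0,0,0,0.005],[0,0,1.2,0,0,0,0.005],[0,0,1.2,0,0,0,0.005]]]' >/dev/null; python3 m.py
python3 -m handwheel '[[[0,0,1.2,0,0,0,0.005],[0,0,1.2,0,0,0,0.005],[0,0,1.2,0,0,0,0.005]]]'>/dev/null; python3 m.py
```

```text
M [0.321 1.56  0.394] F [-3.4  0.3  6.6] w 14.9 yawx -104.4 p [ 0.5704 -0.0186  0.1084] j [ 14.  23. -16.   0. -51. -29.]
M [0.801 1.998 0.569] F [-6.   1.5  5.5] w 15.2 yawx -125.9 p [ 0.5696 -0.0185  0.1083] j [ 14.  23. -16.  -0. -51. -50.]
```

```bash
python3 -m handwheel '[[[0,0,0,0,0,0,0.005],[0,0,0,0,0,0,0.005]]]' >/dev/null; python3 m.py
python3 -m handwheel '[[[0,0,0,0,0,0,0.05],[0,0,0,0,0,0,0.05],[0,0,0,0,0,0,0.05],[0,0,0,0,0,0,0.05]]]'>/dev/null; python3 m.py
```

```text
M [0.695 1.948 0.461] F [-5.3  2.   6. ] w 15.4 yawx -125.6 p [ 0.5696 -0.0184  0.1083] j [ 14.  23. -16.  -0. -51. -50.]
M [ 0.01  -0.002 -0.014] F [-0.3 -0.8 -0.2] w 39.4 yawx -125.7 p [ 0.5726 -0.0179  0.1083] j [ 14.  23. -16.   0. -51. -50.]
```

```bash
python3 -m handwheel '[[[0,0,-0.9,-0.001,0,0,0.05],[0,0,-0.9,0,0,0,0.05],[0,0,-0.9,0,0,0,0.05],[0,0,0,0,0,0,0.005],[0,0,0,0,0,0,0.005],[0,0,0,0,0,0,0.005],[0,0,0,0,0,0,0.005],[0,0,0,0,0,0,0.005],[0,0,0,0,0,0,0.005],[0,0,0,0,0,0,0.005]]]' >/dev/null; python3 m.py
python3 -m handwheel '[[[0,0,0.3,0,0,0,0.005],[0,0,0,0,0,0,0.005]]]'>/dev/null; python3 m.py
```

```text
M [ 1.084  1.597 -0.056] F [-3.5  2.4  3.4] w 13.5 yawx -109.5 p [ 0.5707 -0.0164  0.1083] j [ 15.  23. -16.  -0. -51. -34.]
M [1.071 1.673 0.092] F [-5.1  5.   4. ] w 13.5 yawx -111.3 p [ 0.5707 -0.0164  0.1084] j [ 15.  23. -16.  -0. -51. -36.]
```

Run:
```python
from h import *
np.save("T4.npy",tool())
im=cams.capture("wrist"); cv2.imwrite("pics/w4.png",cv2.resize(im[220:400,230:430,::-1],None,fx=3,fy=3))
```

```text
(no output)
```

View pics/w4.png

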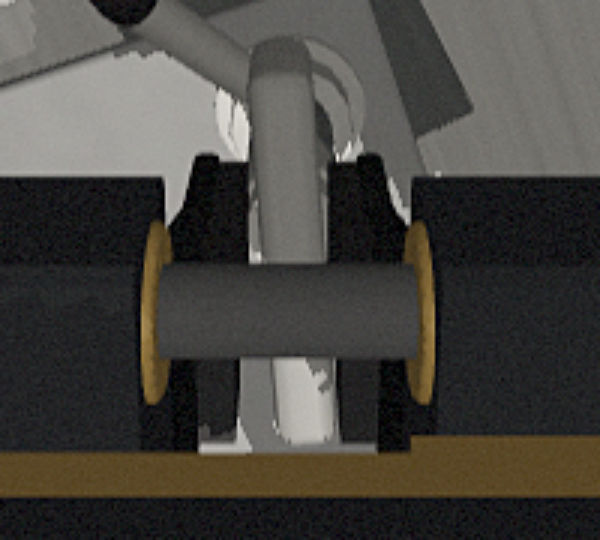

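The bar is held nearly aligned, leaning about 5° counter-clockwise (image (280,60) to (303,400)). I'll check the breakaway torque in small steps.

```bash
for i in 1; do python3 -m handwheel '[[[0,0,0.3,0,0,0,0.005],[0,0,0,0,0,0,0.005]]]'>/dev/null; python3 m.py
python3 -m handwheel '[[[0,0,0.3,0,0,0,0.005],[0,0,0,0,0,0,0.005]]]'>/dev/null; python3 m.py
python3 -m handwheel '[[[0,0,0.3,0,0,0,0.005],[0,0,0,0,0,0,0.005]]]'>/dev/null; python3 m.py; done
```

```text
M [1.062 1.696 0.129] F [-4.7  4.1  4.5] w 13.2 yawx -113.1 p [ 0.5707 -0.0164  0.1084] j [ 15.  23. -16.  -0. -51. -38.]
M [1.13  1.685 0.181] F [-4.8  3.3  3.2] w 13.4 yawx -114.9 p [ 0.5707 -0.0164  0.1084] j [ 15.  23. -16.  -0. -51. -39.]
M [0.858 1.766 0.15 ] F [-5.1  3.4  4.9] w 13.6 yawx -116.7 p [ 0.5705 -0.0166  0.1084] j [ 15.  23. -16.  -0. -51. -41.]
```

```bash
for i in 1; do python3 -m handwheel '[[[0,0,0.5,0,0,0,0.005],[0,0,0,0,0,0,0.005]]]'>/dev/null; python3 m.py
python3 -m handwheel '[[[0,0,0.5,0,0,0,0.005],[0,0,0,0,0,0,0.005]]]'>/dev/null; python3 m.py
python3 -m handwheel '[[[0,0,0.5,0,0,0,0.005],[0,0,0,0,0,0,0.005]]]'>/dev/null; python3 m.py; done
```

```text
M [0.744 1.816 0.333] F [-5.1  2.   4.4] w 13.3 yawx -119.7 p [ 0.5704 -0.0168  0.1084] j [ 15.  23. -16.  -0. -51. -44.]
M [1.036 1.811 0.475] F [-5.4  3.   4.4] w 14.2 yawx -122.7 p [ 0.5706 -0.0165  0.1084] j [ 15.  23. -16.  -0. -51. -47.]
M [0.989 1.835 0.561] F [-5.3  3.8  4. ] w 14.3 yawx -125.6 p [ 0.5705 -0.0165  0.1084] j [ 15.  23. -16.  -0. -51. -50.]
```

Torque reached about 0.55 N m again, which puts the load near 24 N. I'll release the bar and go back to the lever.

```bash
python3 -m handwheel '[[[0,0,0,0,0,0,0.05],[0,0,0,0,0,0,0.05],[0,0,0,0,0,0,0.05],[0,0,0,0,0,-0.045,0.05],[0,0,-1.3,0,0,0,0.045],[0,0,-1.3,0,0,0,0.04],[0,0,-1.3,0,0,0,0.04],[0,0,-1.3,0,0,0,0.04],[0,0,-1.3,0,0,0,0.04],[0,0,-1.3,0,0,0,0.04],[0,0,-1.3,0,0,0,0.04],[0,0,0,0,0,0,0.04]]]' >/dev/null; python3 m.py
python3 -m handwheel '[[[0,0,0,0.037,-0.001,0,0.04],[0,0,0,0.037,-0.001,0,0.04],[0,0,0,0,0,0,0.04]]]'>/dev/null; python3 m.py
```

```text
M [ 0.022  0.13  -0.012] F [0.8 0.1 0.4] w 40.1 yawx -71.1 p [ 0.5734 -0.0169  0.1536] j [ 14.  20. -13.   0. -57.   4.]
M [ 0.077  0.138 -0.005] F [-0.2  0.8 -0. ] w 40.1 yawx -71.5 p [ 0.6001 -0.0893  0.1533] j [  7.  23.  -8.   0. -59.  12.]
```

```bash
python3 -m handwheel '[[[0,0,0,-0.0035,0.0013,0.04,0.04],[0,0,0,0,0,0.036,0.04],[0,0,0,0,0,0.01,0.04],[0,0,0,0,0,0,0.04],[0,0,0,0,0,0,0.005],[0,0,0,0,0,0,0.005],[0,0,0,0,0,0,0.005],[0,0,0,0,0,0,0.005],[0,0,0,0,0,0,0.005]]]' ; python3 m.py
```

```text
time_s: 13.35
tcp_pos: [0.5965, -0.0835, 0.0684]
ee_rot: [[0.325, -0.946, 0.0], [-0.946, -0.325, -0.0], [0.0, -0.0, -1.0]]
wrist_force: [-1.3, 0.6, 3.8]
gripper_width: 0.123
gripper_force: 29.9
M [0.007 0.557 0.121] F [-1.3  0.6  3.8] w 10.7 yawx -71.1 p [ 0.5965 -0.0835  0.0684] j [  7.  28. -14.   0. -48.  11.]
```

```bash
cat >> m.py <<'E'
d=s['tcp_pos'][:2]-np.array([.572,-.0165]);F=s['wrist_force'];print("R",np.hypot(*d).round(4),"ang",np.degrees(np.arctan2(d[1],d[0])).round(1),"tau",(s['moment'][2]+d[0]*F[1]-d[1]*F[0]).round(3),"Ftool",(s['ee_rot'].T@F).round(1))
E
python3 -m handwheel '[[[0,0,0.5,-0.0001,0.0037,0,0.005],[0,0,1,-0.0004,0.0075,0,0.005],[0,0,1,-0.0004,0.0075,0,0.005],[0,0,1,-0.0004,0.0075,0,0.005],[0,0,1,-0.0004,0.0075,0,0.005],[0,0,0,0,0,0,0.005]]]' >/dev/null; python3 m.py
python3 -m handwheel '[[[0,0,1,-0.0004,0.0075,0,0.005],[0,0,1,-0.0004,0.0075,0,0.005],[0,0,0,0,0,0,0.005]]]' >/dev/null; python3 m.py
```

```text
M [-1.417  0.832  0.09 ] F [-3.2 -5.4  3.7] w 10.9 yawx -98.1 p [ 0.562  -0.0876  0.0684] j [  7.  26. -19.   0. -46. -16.]
R 0.0719 ang -98.0 tau -0.084 Ftool [ 5.8  2.4 -3.6]
M [-2.221  0.518  0.238] F [-0.8 -8.   3.5] w 11.3 yawx -110.1 p [ 0.5479 -0.0845  0.0685] j [  8.  24. -21.   0. -45. -28.]
R 0.0722 ang -109.5 tau 0.38 Ftool [ 7.8 -2.  -3.5]
```

```bash
python3 -m handwheel '[[[0,0,1,0.0006,0.0075,0,0.005],[0,0,1,0,0.0075,0,0.005],[0,0,0,0,0,0,0.005]]]' >/dev/null; python3 m.py
python3 -m handwheel '[[[0,0,0.8,0.0002,0.006,0,0.005],[0,0,0,0,0,0,0.005]]]' >/dev/null; python3 m.py
```

```text
M [-2.042  0.018  0.33 ] F [ 0.3 -7.6  1.8] w 10.7 yawx -122.0 p [ 0.5349 -0.0788  0.0685] j [  9.  23. -23.   0. -44. -41.]
R 0.0726 ang -120.8 tau 0.631 Ftool [ 6.3 -4.3 -1.8]
M [-2.305 -0.2    0.338] F [ 0.7 -8.3  1.3] w 11.5 yawx -126.8 p [ 0.5301 -0.076   0.0685] j [  9.  23. -24.   0. -43. -46.]
R 0.0727 ang -125.2 tau 0.724 Ftool [ 6.2 -5.5 -1.3]
```

```bash
python3 -m handwheel '[[[0,0,0.6,0.0003,0.0045,0,0.005],[0,0,0,0,0,0,0.005],[0,0,0,0,0,0,0.005]]]' >/dev/null; python3 m.py
python3 -m handwheel '[[[0,0,0,0,0,0,0.04],[0,0,0,0,0,0,0.04],[0,0,0,0,0,0,0.04],[0,0,0,0,0,-0.04,0.04],[0,0,0,0,0,-0.045,0.04],[0,0,0,0.03,0,-0.045,0.04],[0,0,0,0.03,0,0,0.04],[0,0,0,0,0,0,0.04]]]' >/dev/null
python3 - <<'E'
from h import *
T=tool(); print(T[:3]); np.save("T5.npy",T)
im=cams.capture("wrist"); cv2.imwrite("pics/w5.png",im[:,:,::-1])
E
python3 m.py
```

```text
M [-2.298 -0.286  0.398] F [ 1.4 -7.9  1. ] w 11.1 yawx -130.3 p [ 0.5267 -0.0736  0.0685] j [ 10.  23. -24.   0. -43. -50.]
R 0.0729 ang -128.4 tau 0.835 Ftool [ 5.2 -6.2 -1. ]
[[-6.50886702e-01 -7.59172553e-01  1.88034302e-03  4.86466993e-01]
 [-7.59171854e-01  6.50889105e-01  1.21195420e-03 -1.16793057e-01]
 [-2.14397715e-03 -6.38658625e-04 -9.99997498e-01  1.95530466e-01]]
M [0.022 0.031 0.007] F [-0.4  0.1 -0. ] w 39.9 yawx -130.6 p [ 0.4872 -0.1162  0.1947] j [  5.  11. -19.  -0. -60. -46.]
R 0.1309 ang -130.4 tau -0.035 Ftool [0.2 0.3 0. ]
```

View pics/w5.png

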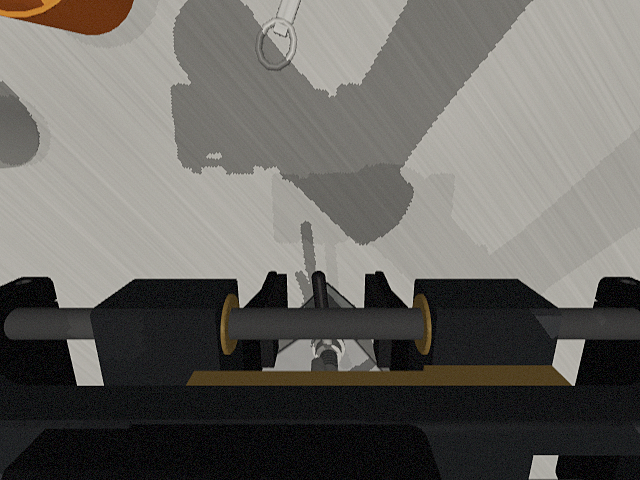

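The wrist view shows the grip end at (319,275), back at its tight position, with the robot clear of everything. The bystanders in view (tub, opener) haven't been touched, so I'm handing in.

```bash
python3 -c "
from station import r
print(r.sense()['time_s'], r.finish_job())"
```

```text
the job is handed in; nothing more can be done
15.9 None
```

The job is handed in at 15.9 s: lock nut slackened, support screw wound down until the foot carries an estimated 24 N (worked out from the bar torque), and lock nut retightened to about 0.83 N m; the arm went nowhere near the jar, tub, tray or opener.

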